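# Hold the tying lamp's light unit to its stand

## Robot

A 6-joint arm with a two-finger parallel gripper is mounted at the origin on the work surface. World frame = base frame: x ahead of the robot, y to its left, z up, the work surface at z = 0. Lengths are in m, angles in rad, forces in N, time in s.
With the tool pointing down it reaches from about 0.35 to 0.775 m from the base axis. Payload 7.3 kg.
Tool frame: the origin (TCP) lies at the very end of the fingers, on their centre line; the grasp point (between the pads) lies 19 mm behind it; z points along the fingers, y is the line along which they close (so a half turn about z gives the same grasp; the last joint's range is limited). The gripper opens to 92 mm and grips with 3 to 60 N. Pads are 19 mm wide; open, the fingers measure 130 mm over their backs; the gripper's body (75 mm by 190 mm) begins 47 mm behind the grasp point.
Start: joints at [1.141, 0.342, 1.524, -0, 1.275, -0.146], TCP at [0.147, 0.504, 0.192] pointing down, gripper open.
Joint ranges: [-2.53, 2.53], [-0.77, 2.02], [0.04, 2.7], [-1, 4.14], [0.28, 2.66], [-3.11, 3.11]. Speed limits (rad/s): [2.57, 2.57, 3.14, 3.14, 3.14, 3.14].

## Interface

Orientations are given as [roll, pitch, yaw] about the fixed x, y, z axes, in that order (R = Rz(yaw) Ry(pitch) Rx(roll)).
In Python, from cell import telemetry, eyes, job gives the robot as it stands.
- The arm moves only by the tool apply_moves, never from a script. Its arguments are lists of equal length, an entry for each row: "delta_pos": the shift along the world's x, y, z each as a share of 0.4 m, from -1 to 1, a list of three; "dr": the turn, a rotation vector about the world's x, y, z each as a share of 0.5 rad, from -1 to 1, a list of three; "jaw": the opening, from 0 (shut) to 1 (fully open). A call has 1 to 8 rows; each row is the pose to reach, as a shift and turn from the pose commanded when the call began; what a row does not reach only later rows make up. A row lasts 1/12 s, in which the tool goes at most 41.7 mm and 7.16 degrees, less where a joint would pass 70% of its speed; a pose out of reach is approached as far as the arm can. A call with a number of a shift or a turn outside -1 to 1 is refused whole. A call with a gripper value outside its range is refused whole. The fingers move at their own pace and stop on an object; "force" is the grip in N (left out, the last holds). Time passes only in rows, so rows that repeat a pose let the fingers close. It gives the time, the measured TCP pose, the force, the opening and the grip force at its end, in the units of the state.
- telemetry.observe(): the state, without advancing time (a new reading comes with each control period).
- eyes.read_camera(name): name is "scene" or "top" or "wrist"; returns the picture (400x640x3 uint8, red, green, blue); there is no depth.
- eyes.camera_model(name): a dict with "vertical_fov" (degrees; the focal length in pixels is half the picture's height over the tangent of half this angle, whatever the lens; pixels are square), "cx", "cy" (the principal point, pixels), "rvec" (rotation vector, rad) and "tvec" (3), from world to camera coordinates, as OpenCV has them; the wrist camera has in their place "hand_eye" (4x4, takes a point from camera to tool coordinates, whose origin is the TCP and whose axes are the flange's). Camera axes: x right, y down, z forward; pixel columns grow to the right and rows downward; lengths in m; the calibration is good to about 2 mm. A picture is of the moment at which its call begins: read the wrist's pose just before it. camera_model takes no time and is no camera call.
- job.hand_in(): hands the job in; it is judged then, once.
The state is a dict: "time": time; "qpos": joint angles; "qvel": joint speeds; "joint_efforts": joint torques, N m; "tool_pos": TCP position; "tool_rot": TCP orientation; "contact_force": force on the tool from outside, world axes, zero at the start; "torque": the same for the moment, N m; "opening": finger opening in m; "grip_force": force on a finger pad.
Only numpy, scipy, OpenCV 4.12 (cv2) and the standard library are available. Lean on these libraries where they do the work, as an engineer would, in place of code of your own. Each camera call takes 0.05 s, during which the arm holds its last target. There are 200 camera calls.

## Task

Pull the fly-tying lamp's light unit straight up out of its charging dock, against the spring catch, and press its flat back squarely against the sprung metal plate of the lamp stand so that the screw holes line up, pushing steadily with about 10 N and never hard enough to drive the plate onto its end stop. Finish while still holding it there, gripped and clear of the table, so that I can put the screw in from behind; leave the other things on the cloth alone.

Things in the scene. Friction and masses are not known exactly. Their poses are not given: they have to be found in the camera images.
- light: Light unit, 0.15 to 0.31 kg: black plastic box 56 (x) x 30 (y) x 70 mm (z), upright in the dock. Origin: centre of the box's underside, z up. A round aluminium lens ring, 44 mm across and 8 mm proud, is on its -x face, centred 40 mm up; the +x face is the flat back with a brass screw hole. Grip it from above across its 30 mm width (y).
- light_plug (a point): Tip of the light unit's grey plug tongue, 24 mm under the box's underside. The tongue (19 mm in x over its two ridges, 14 mm in y) sits in the dock's socket, held by two sprung detents that let go at an upward pull of about 10 to 15 N plus the weight, within the first 10 mm; it is clear of the dock after 25 mm.
- light_hole (a point): The screw hole in the flat back of the light unit: on its +x face, at x = 28, y = 0, z = 40 mm in the unit's frame.
- dock: The charging dock, a fixed grey plastic block 100 (x) x 80 (y) x 40 mm high. Origin: centre of its underside, on the table. The light unit stands on its top with its plug in the middle socket, axes as the dock's.
- stand: Lamp stand, fixed: a wooden foot 115 x 90 x 14 mm carrying, behind an upright sprung aluminium plate, two wooden posts (top 121 mm up) and a steel column (top 124 mm). Origin: on the table under the plate's free face at rest. x points into that face, the way to push; the space at negative x is free (the foot begins 5 mm behind the origin); z up.
- plate_hole (a point): Centre of the screw hole in the free face of the sprung plate: 95 mm above the table, mid-width; it moves with the plate. The light unit's hole goes here. The plate is 76 mm wide (y), 6 mm thick and reaches from 62 to 128 mm above the table.
- plate (a joint): How far the sprung plate is pushed back along the stand's +x, in m: 0 at rest, 0.022 at its end stop. Its spring gives 0.8 N per mm, with no preload: 10 N at 12.5 mm.
- jar: Bystander: small amber glass jar with a black cap, 36 mm across, 55 mm high, origin at the centre of its underside.
- spool: Bystander: wooden thread spool, 30 mm across, 32 mm high, standing; origin at the centre of its underside.
- hook_box: Bystander: cardboard hook box 85 x 55 x 22 mm, origin at the centre of its underside.
Not all that is in view belongs to the job. Of the things like the light, leave any that is green or orange; of the rest the larger one is meant.

How it is judged:
By the outcome, as a careful person would: the job done as asked, in the order asked, and still so for the second after the job is handed in, while the arm keeps its last pose, push and grip.
It also fails if it takes over 45 s, if anything falls off the work surface, if the arm or the gripper's body presses on something with over 40 N, if the wrist force passes 120 N, or if a joint passes its speed limit or range.

## Working session

There is one attempt and no reset: what is moved stays moved. The work goes in short steps, Python scripts to look and compute and a tool call to move; the robot and the scene stay as the last step left them, time stands still between calls to the robot, and variables do not carry over. Pictures are saved under pics/ and viewed, at most 10 in all, crops included, and the job is handed in when it is done.

Besides the shell and the picture viewer there is one more tool, called by a JSON object that holds its "name" and its "arguments", one argument or row to a line. apply_moves: Moves the arm, as the interface text tells. Its arguments: {"type":"object","properties":{"delta_pos":{"type":"array"},"dr":{"type":"array"},"jaw":{"type":"array"},"force":{"type":"number"}},"required":["delta_pos","dr","jaw"]}

```bash
mkdir -p pics; ls; python3 - <<'E'
from cell import telemetry, eyes, job
import cv2
s=telemetry.observe();print(s)
for n in ["scene","top","wrist"]:
    print(n,eyes.camera_model(n))
    im=eyes.read_camera(n); cv2.imwrite(f"pics/{n}0.png",im[:,:,::-1])
E
```

```text
pics
{'time': 0.0, 'qpos': array([ 1.14099266e+00,  3.42675805e-01,  1.52499572e+00, -3.12250959e-05,
        1.27540569e+00, -1.45999906e-01]), 'qvel': array([-0.00087022,  0.00074588,  0.00111803,  0.00071214, -0.00139756,
        0.00189293]), 'joint_efforts': array([ 1.04576040e-03, -4.31242096e+01, -2.44219619e+01,  7.18409009e-02,
        5.60849416e-02, -1.40996613e-04]), 'tool_pos': array([0.14680323, 0.50358639, 0.19157679]), 'tool_rot': array([-3.14011954e+00, -1.86436054e-04,  2.85779787e+00]), 'contact_force': array([-1.31544399, -0.66439168,  0.5937413 ]), 'torque': array([-0.03556886,  0.02374959,  0.02680999]), 'grip_force': 0.0, 'opening': 0.09199442688717413}
scene {'vertical_fov': 54.33979744428405, 'cx': 316.89062889607305, 'cy': 201.31173689453618, 'rvec': array([ 1.86478476,  1.71775174, -0.63725203]), 'tvec': array([-0.14229242, -0.36623458,  1.32436527])}
top {'vertical_fov': 44.31574946929521, 'cx': 323.2632350742073, 'cy': 200.60152085259418, 'rvec': array([ 2.15081706, -2.20707872,  0.0628513 ]), 'tvec': array([0.10936196, 0.55936416, 1.16220125])}
wrist {'vertical_fov': 67.41891356703204, 'cx': 324.1473733338856, 'cy': 203.79307741047222, 'hand_eye': array([[-1.11613068e-04, -9.61922987e-01, -2.73320606e-01,
         7.22091429e-02],
       [ 9.99999265e-01, -4.37402909e-04,  1.13103410e-03,
        -6.61058213e-04],
       [-1.20751893e-03, -2.73320279e-01,  9.61922329e-01,
        -1.91990907e-01],
       [ 0.00000000e+00,  0.00000000e+00,  0.00000000e+00,
         1.00000000e+00]])}
```

View pics/scene0.png

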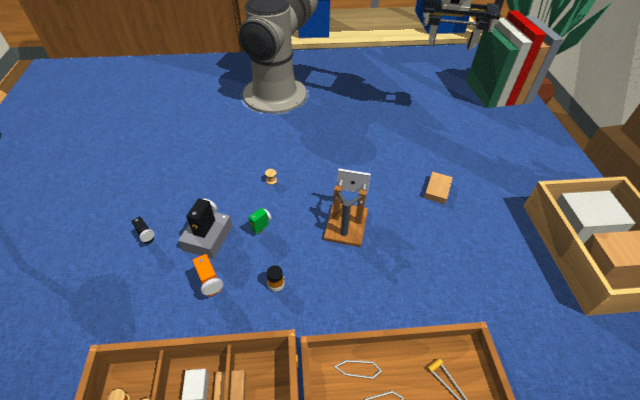

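View pics/top0.png

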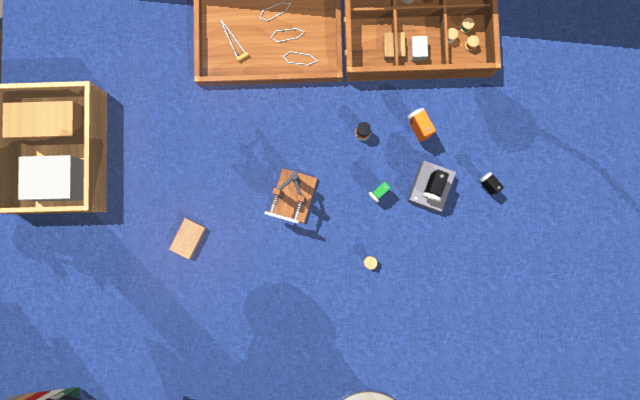

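```bash
python3 - <<'E'
import cv2,numpy as np
a=cv2.imread("pics/scene0.png")[165:305,120:390]
b=cv2.imread("pics/top0.png")[145:230,255:515]
a=cv2.resize(a,None,fx=2.9,fy=2.9,interpolation=3)[:,:780][:330]
A=cv2.resize(cv2.imread("pics/scene0.png")[165:265,120:380],(780,300),interpolation=3)
B=cv2.resize(b,(780,255),interpolation=3)
cv2.imwrite("pics/crop1.png",np.vstack([A,B]))
E
```

```text
(no output)
```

View pics/crop1.png

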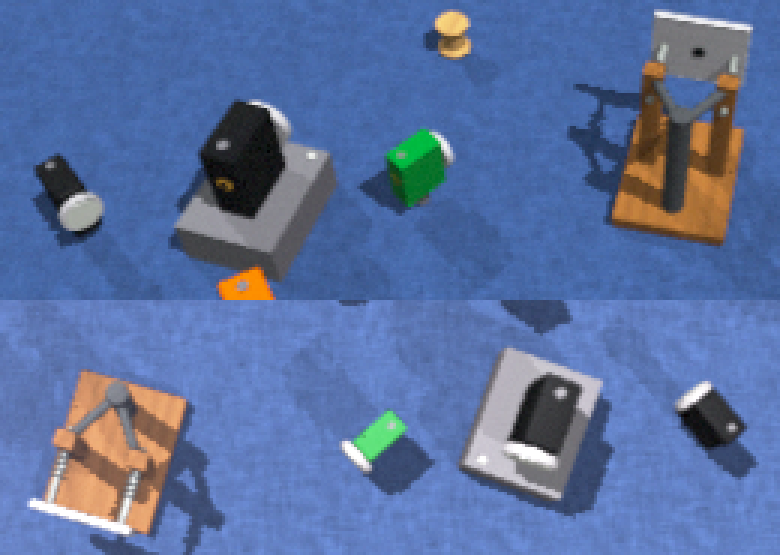

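The four alike things are: the black box upright in the dock (scene 203,218; top 437,186), the small black one lying (scene 143,230; top 491,184), the green one (scene 260,220; top 380,191) and the orange one (scene 207,275; top 422,124). The crop confirms that the one in the dock is the larger black one, so it is the one meant. The plate's free face points toward the robot (top 267..298, 213..221).

```bash
cat > h.py <<'E'
import numpy as np,cv2
from scipy.spatial.transform import Rotation as R
from cell import telemetry, eyes, job
def shot(n,f=None):
    s=telemetry.observe(); m=eyes.camera_model(n); im=eyes.read_camera(n)[:,:,::-1].copy()
    if f: cv2.imwrite(f"pics/{f}.png",im)
    return im,model(m,s)
def model(m,s=None):
    f=200/np.tan(np.radians(m["vertical_fov"])/2)
    if "hand_eye" in m:
        T=np.eye(4);T[:3,:3]=R.from_euler("xyz",s["tool_rot"]).as_matrix();T[:3,3]=s["tool_pos"]
        T=T@m["hand_eye"]; C=T[:3,3];Rw=T[:3,:3]
    else:
        Rw=cv2.Rodrigues(m["rvec"])[0].T; C=-Rw@m["tvec"]
    return f,m["cx"],m["cy"],C,Rw
def ray(M,p):
    f,cx,cy,C,Rw=M; d=Rw@np.array([(p[0]-cx)/f,(p[1]-cy)/f,1]);return C,d/np.linalg.norm(d)
def onz(M,p,z):
    C,d=ray(M,p);return C+d*(z-C[2])/d[2]
def tri(*mp):
    A=np.zeros((3,3));b=np.zeros(3);rs=[ray(M,p) for M,p in mp]
    for C,d in rs: P=np.eye(3)-np.outer(d,d);A+=P;b+=P@C
    x=np.linalg.solve(A,b);return x,[float(np.linalg.norm((np.eye(3)-np.outer(d,d))@(x-C))) for C,d in rs]
def proj(M,X):
    f,cx,cy,C,Rw=M;c=Rw.T@(np.asarray(X)-C);return np.array([f*c[0]/c[2]+cx,f*c[1]/c[2]+cy])
E
python3 - <<'E'
from h import *
T=model(eyes.camera_model("top"));S=model(eyes.camera_model("scene"))
# crop scale 3: top crop origin(255,145) y offset 300 ; scene crop (120,165)
t=lambda u,v:(255+u/3,145+(v-300)/3); s=lambda u,v:(120+u/3,165+v/3)
for n,a,b in [("light screw top",t(559,394),s(223,145)),("dock led",t(483,459),s(312,155)),("plate L top",t(30,503),s(750,25)),("plate R top",t(130,531),s(655,12))]:
    print(n,tri((T,a),(S,b)))
print(telemetry.observe()["time"])
for z,c in [(0.04,[t(510,348),t(602,381),t(562,500),t(461,466)]),(0.014,[t(82,372),t(188,400),t(150,533)])]:
    P=np.array([onz(T,p,z) for p in c]);print(P.round(4),P.mean(0)); print(np.degrees(np.arctan2(*(P[1]-P[2])[1::-1])))
E
```

```text
light screw top (array([ 0.60322678, -0.17200174,  0.10823348]), [0.001266665975284937, 0.0012666659752849682])
dock led (array([ 0.56102348, -0.12475458,  0.03999058]), [0.0001596973182207161, 0.000159697318220646])
plate L top (array([0.53109893, 0.22053812, 0.12747142]), [0.001263458503581451, 0.0012634585035813976])
plate R top (array([0.50903187, 0.14912915, 0.12523036]), [0.00023666416004353215, 0.00023666416004357598])
0.15
[[ 0.6485 -0.1493  0.04  ]
 [ 0.6203 -0.2207  0.04  ]
 [ 0.5271 -0.1852  0.04  ]
 [ 0.5559 -0.1071  0.04  ]] [ 0.5879581  -0.16557792  0.04      ]
-20.835289728922437
[[0.6422 0.1927 0.014 ]
 [0.617  0.1072 0.014 ]
 [0.5102 0.1404 0.014 ]] [0.58982362 0.14675293 0.014     ]
-17.278736450106447
```

{"name": "apply_moves", "arguments": {
  "delta_pos": [
    [0.8,-0.72,0.05],
    [0.8,-0.72,0.05],
    [0.8,-0.72,0.05],
    [0.8,-0.72,0.05],
    [0.8,-0.72,0.05],
    [0.8,-0.72,0.05],
    [0.8,-0.72,0.05],
    [0.8,-0.72,0.05]
  ],
  "dr": [
    [0,0,0],
    [0,0,0],
    [0,0,0],
    [0,0,0],
    [0,0,0],
    [0,0,0],
    [0,0,0],
    [0,0,0]
  ],
  "jaw": [1,1,1,1,1,1,1,1]
}}

```text
time: 0.82
tool_pos: [0.3955, 0.2796, 0.2078]
tool_rot: [3.142, -0.0, 2.858]
contact_force: [0.6, 0.9, -0.1]
opening: 0.092
grip_force: 0.0
```

{"name": "apply_moves", "arguments": {
  "delta_pos": [
    [0.1,-0.2,0],
    [0.1,-0.2,0],
    [0.1,-0.2,0],
    [0.1,-0.2,0],
    [0.1,-0.2,0]
  ],
  "dr": [
    [0,0,0],
    [0,0,0],
    [0,0,0],
    [0,0,0],
    [0,0,0]
  ],
  "jaw": [1,1,1,1,1]
}}

```text
time: 1.23
tool_pos: [0.4342, 0.2014, 0.2075]
tool_rot: [3.141, -0.001, 2.856]
contact_force: [0.3, 0.6, 0.2]
opening: 0.0921
grip_force: 0.0
```

```bash
python3 - <<'E'
from h import *
import pickle
s=telemetry.observe();im,M=shot("wrist","w1");pickle.dump(M,open("w1.pkl","wb"));print(s["tool_pos"],M[3])
E
```

```text
[0.43423145 0.20135995 0.20750832] [0.36490408 0.22095767 0.39956393]
```

{"name": "apply_moves", "arguments": {
  "delta_pos": [
    [0.2,-0.05,0.05],
    [0.2,-0.05,0.05],
    [0.2,-0.05,0.05],
    [0.2,-0.05,0.05],
    [0.2,-0.05,0.05]
  ],
  "dr": [
    [0,0,0],
    [0,0,0],
    [0,0,0],
    [0,0,0],
    [0,0,0]
  ],
  "jaw": [1,1,1,1,1]
}}

```text
time: 1.7
tool_pos: [0.5133, 0.1827, 0.2271]
tool_rot: [-3.141, -0.002, 2.86]
contact_force: [0.7, 0.1, 0.2]
opening: 0.0918
grip_force: 0.0
```

```bash
python3 - <<'E'
from h import *
import pickle
s=telemetry.observe();im,M=shot("wrist","w2");pickle.dump(M,open("w2.pkl","wb"));print(s["tool_pos"],M[3])
a=cv2.imread("pics/w1.png")
cv2.imwrite("pics/w12.png",cv2.resize(np.vstack([a[:300],im[100:]]),None,fx=1,fy=1))
E
```

```text
[0.51331226 0.1827312  0.2271192 ] [0.44407336 0.20213985 0.41922747]
```

View pics/w12.png

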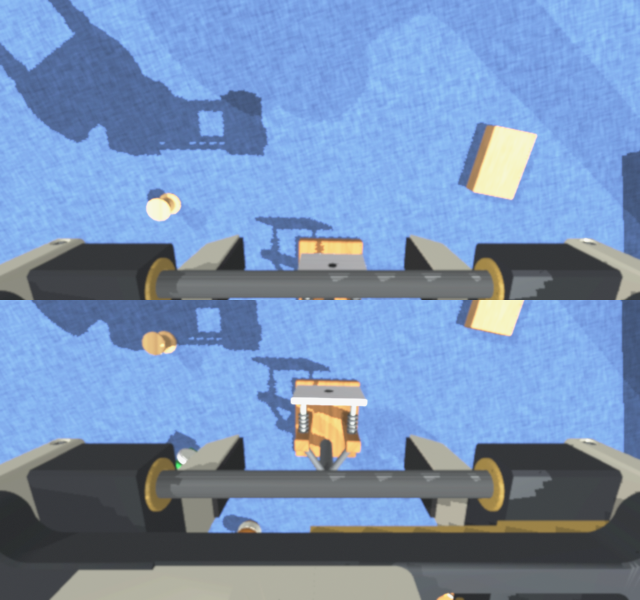

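```bash
python3 - <<'E'
from h import *
import pickle
a=cv2.imread("pics/w1.png");b=cv2.imread("pics/w2.png")
A=a[225:300,275:395];B=b[170:245,275:395]
cv2.imwrite("pics/c2.png",np.hstack([cv2.resize(x,(390*1,244),interpolation=3) for x in (A,B)]))
for n,im,p in (("w1",a,(332,265)),("w2",b,(328,191))):
    x,y=p;g=cv2.cvtColor(im,6)[y-9:y+10,x-12:x+13].astype(int)
    w=np.clip(110-g,0,None);yy,xx=np.mgrid[y-9:y+10,x-12:x+13]
    print(n,g.min(),(w*xx).sum()/w.sum(),(w*yy).sum()/w.sum())
    g2=cv2.cvtColor(im,6)
    # white top strip
    hsv=cv2.cvtColor(im,40);m=((hsv[...,1]<40)&(hsv[...,2]>235)).astype(np.uint8);m[:, :270]=0;m[:,400:]=0;m[320:]=0
    nn,l,st,c=cv2.connectedComponentsWithStats(m);i=1+np.argmax(st[1:,4]);cs=cv2.findContours((l==i).astype(np.uint8),0,1)[0][0]
    print(st[i],cv2.boxPoints(cv2.minAreaRect(cs)))
E
```

```text
w1 43 331.06168042739193 268.8542982030112Traceback (most recent call last):
  File "<stdin>", line 13, in <module>
    return _wrapfunc(a, 'argmax', axis=axis, out=out, **kwds)
    return bound(*args, **kwds)
ValueError: attempt to get argmax of an empty sequence
```

View pics/c2.png

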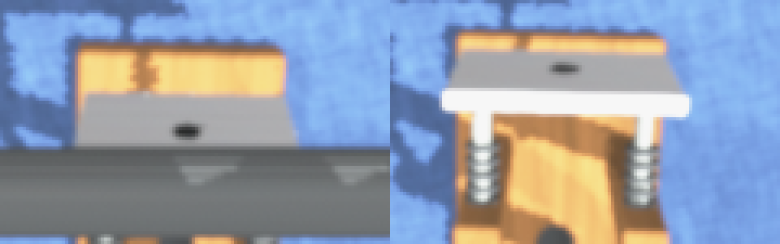

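```bash
python3 - <<'E'
from h import *
import pickle
M1,M2=[pickle.load(open(f"{n}.pkl","rb")) for n in("w1","w2")]
T=model(eyes.camera_model("top"));S=model(eyes.camera_model("scene"))
def cen(n,p,th):
    im=cv2.cvtColor(cv2.imread(f"pics/{n}.png"),6).astype(int);x,y=map(round,p)
    sl=np.s_[y-3:y+4,x-6:x+7];w=np.clip(th-im[sl],0,None);yy,xx=np.mgrid[sl];return (w*xx).sum()/w.sum(),(w*yy).sum()/w.sum()
h1=cen("w1",(332,265),120);h2=cen("w2",(328,191),120);h3=cen("scene0",(352.7,182.3),100)
print(h1,h2,h3)
print("hole",tri((M1,h1),(M2,h2)),tri((M1,h1),(M2,h2),(S,h3)))
X=tri((M1,h1),(M2,h2))[0];print("repr scene",proj(S,X),"z95",onz(M1,h1,.095),onz(M2,h2,.095))
P=[onz(M2,p,.128) for p in((291.3,197.7),(367.3,199.2))];print("edge",P,np.linalg.norm(P[0]-P[1]),sum(P)/2)
d=P[1]-P[0];print("yaw",np.degrees(np.arctan2(-d[0],d[1])))
# top image: white strip fit
im=cv2.imread("pics/top0.png");hsv=cv2.cvtColor(im,40);m=((hsv[...,1]<45)&(hsv[...,2]>190)).astype(np.uint8);m[:205]=0;m[230:]=0;m[:,:260]=0;m[:,303:]=0
yy,xx=np.nonzero(m);v=cv2.fitLine(np.c_[xx,yy].astype(np.float32),2,0,.01,.01).ravel();print(len(xx),xx.min(),xx.max(),v)
a=onz(T,(v[2]-15*v[0],v[3]-15*v[1]),.128);b=onz(T,(v[2]+15*v[0],v[3]+15*v[1]),.128);d=a-b;print("top yaw",np.degrees(np.arctan2(-d[0],d[1])),(a+b)/2)
# w2 edge lines by white mask fit
im=cv2.imread("pics/w2.png");g=cv2.cvtColor(im,6);pts=[]
for x in range(294,365):
    c=g[188:206,x].astype(int);d=np.diff(c);k=d[:14].argmax();pts.append((x,188+k+.5))
v=cv2.fitLine(np.array(pts,np.float32),2,0,.01,.01).ravel();print(v)
a,b=[onz(M2,(v[2]+k*v[0],v[3]+k*v[1]),.128) for k in(-35,35)];d=b-a;print("w2 yaw",np.degrees(np.arctan2(-d[0],d[1])),a,b)
E
```

```text
(np.float64(332.0589721988206), np.float64(264.9469250210615)) (np.float64(328.05985037406487), np.float64(190.59351620947632)) (np.float64(352.3354430379747), np.float64(182.05696202531647))
hole (array([0.51880289, 0.18542965, 0.09464028]), [8.058297307137953e-05, 8.058297307135981e-05]) (array([0.52024441, 0.18431422, 0.09028018]), [0.0009999328393427616, 0.0009199696826192851, 0.0015408124356219412])
repr scene [353.50383775 180.31895274] z95 [0.51863984 0.1855499  0.095     ] [0.51870161 0.18536982 0.095     ]
edge [array([0.50786601, 0.14963195, 0.128     ]), array([0.53063323, 0.222521  , 0.128     ])] 0.07636202741099746 [0.51924962 0.18607647 0.128     ]
yaw -17.346424258152222
150 265 299 [9.8281956e-01 1.8456893e-01 2.8295334e+02 2.1545334e+02]
top yaw -12.097797807962499 [0.52415072 0.18254788 0.128     ]
[9.9967867e-01 2.5349652e-02 3.2900000e+02 1.9737325e+02]
w2 yaw -17.677417947785315 [0.50742593 0.15262793 0.128     ] [0.52875812 0.21956158 0.128     ]
```

{"name": "apply_moves", "arguments": {
  "delta_pos": [
    [0.07,-0.85,-0.05],
    [0.07,-0.85,-0.05],
    [0.07,-0.85,-0.05],
    [0.07,-0.85,-0.05],
    [0.07,-0.85,-0.05],
    [0.07,-0.85,-0.05],
    [0.07,-0.85,-0.05],
    [0.07,-0.85,-0.05]
  ],
  "dr": [
    [0,0,-0.15],
    [0,0,-0.15],
    [0,0,-0.15],
    [0,0,-0.15],
    [0,0,-0.15],
    [0,0,-0.15],
    [0,0,-0.15],
    [0,0,-0.15]
  ],
  "jaw": [1,1,1,1,1,1,1,1]
}}

```text
time: 2.42
tool_pos: [0.541, -0.1506, 0.2084]
tool_rot: [3.141, -0.0, 2.785]
contact_force: [1.7, -0.6, -1.5]
opening: 0.0919
grip_force: 0.0
```

{"name": "apply_moves", "arguments": {
  "delta_pos": [
    [0,-0.02,0],
    [0,-0.02,0],
    [0,-0.02,0],
    [0,-0.02,0]
  ],
  "dr": [
    [0,0,0],
    [0,0,0],
    [0,0,0],
    [0,0,0]
  ],
  "jaw": [1,1,1,1]
}}

```text
time: 2.75
tool_pos: [0.5416, -0.1561, 0.2084]
tool_rot: [3.141, -0.0, 2.785]
contact_force: [-0.2, 0.3, 0.5]
opening: 0.0918
grip_force: 0.0
```

```bash
python3 - <<'E'
from h import *
import pickle
s=telemetry.observe();im,M=shot("wrist","w3");pickle.dump(M,open("w3.pkl","wb"));print(s["tool_pos"],M[3])
E
```

```text
[ 0.54155244 -0.15613422  0.20841455] [ 0.47375524 -0.13159114  0.40043101]
```

{"name": "apply_moves", "arguments": {
  "delta_pos": [
    [0.14,-0.03,0],
    [0.14,-0.03,0],
    [0.14,-0.03,0],
    [0.14,-0.03,0],
    [0.14,-0.03,0]
  ],
  "dr": [
    [0,0,0],
    [0,0,0],
    [0,0,0],
    [0,0,0],
    [0,0,0]
  ],
  "jaw": [1,1,1,1,1]
}}

```text
time: 3.22
tool_pos: [0.5975, -0.1688, 0.2083]
tool_rot: [3.141, -0.001, 2.785]
contact_force: [0.5, -1.3, 0.7]
opening: 0.0922
grip_force: 0.0
```

```bash
python3 - <<'E'
from h import *
import pickle
s=telemetry.observe();im,M=shot("wrist","w4");pickle.dump(M,open("w4.pkl","wb"));print(s["tool_pos"],M[3])
M3=pickle.load(open("w3.pkl","rb"));a=cv2.imread("pics/w3.png")
p=[np.round(proj(m,(.588,-.166,.09))).astype(int) for m in(M3,M)];print(p)
c=[]
for x,q in((a,p[0]),(im,p[1])):
    x0,y0=q[0]-65,max(0,q[1]-75);print(x0,y0);c.append(cv2.resize(x[y0:y0+150,x0:x0+130],None,fx=3,fy=3,interpolation=3))
cv2.imwrite("pics/c34.png",np.hstack(c))
E
```

```text
[ 0.59745532 -0.16884074  0.20829671] [ 0.52973877 -0.14421098  0.4003306 ]
[array([331, 231]), array([324, 180])]
266 156
259 105
```

View pics/c34.png

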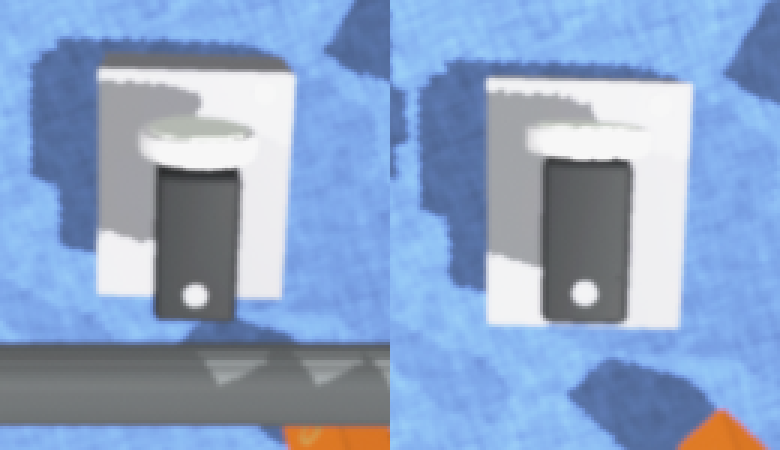

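```bash
python3 - <<'E'
from h import *
import pickle
M3,M4=[pickle.load(open(f"{n}.pkl","rb")) for n in("w3","w4")]
A=lambda u,v:(266+u/3,156+v/3)
B=lambda u,v:(259+(u-390)/3,105+v/3)
ang=lambda d:np.degrees(np.arctan2(d[1],d[0]))
for n,a,b,z in [("light",[(157,167),(240,170),(237,320),(155,318)],[(543,158),(632,161),(628,322),(541,320)],.11),
 ("dock",[(97,68),(295,73),(281,298),(97,295)],[(486,78),(693,83),(680,328),(487,325)],.04)]:
    t=np.array([tri((M3,A(*p)),(M4,B(*q)))[0] for p,q in zip(a,b)]);print(n,"tri z",t[:,2].round(4),"centre",t.mean(0))
    for M,F,c in((M3,A,a),(M4,B,b)):
        P=np.array([onz(M,F(*p),z) for p in c]);print(P.mean(0)," x-yaw",ang(P[3]-P[0]),ang(P[2]-P[1])," y-yaw",ang(P[0]-P[1])-90,ang(P[3]-P[2])-90,"sizes",np.linalg.norm(P[3]-P[0]),np.linalg.norm(P[1]-P[0]))
print("screw",tri((M3,A(195,295)),(M4,B(584,293))))
E
```

```text
light tri z [0.0986 0.0988 0.1077 0.1076] centre [ 0.59070255 -0.1661411   0.10317775]
[ 0.58844312 -0.16533447  0.11      ]  x-yaw -21.47971021273334 -20.40526564282701  y-yaw -202.65406274728332 -202.04398582589766 sizes 0.05618357984850905 0.028115618895031256
[ 0.58965277 -0.165946    0.11      ]  x-yaw -21.907810748264634 -21.079849396124033  y-yaw -202.39422947185057 -201.86495161110085 sizes 0.05455726904863855 0.028645441759871264
dock tri z [0.0385 0.0397 0.0386 0.0381] centre [ 0.59113285 -0.1663627   0.03871896]
[ 0.59064618 -0.16633273  0.04      ]  x-yaw -21.797955803179793 -21.861817869758607  y-yaw -201.94294332238775 -201.52376610553546 sizes 0.10084530632614724 0.08067920181959341
[ 0.5909224  -0.16606503  0.04      ]  x-yaw -21.949109002105004 -21.71380449399576  y-yaw -201.81042073447506 -201.42050531051382 sizes 0.10095719928453445 0.08073838186046611
screw (array([ 0.60570862, -0.17256083,  0.11003775]), [7.746734885353598e-05, 7.746734885352023e-05])
```

{"name": "apply_moves", "arguments": {
  "delta_pos": [
    [-0.019,0.007,0],
    [-0.019,0.007,0],
    [-0.019,0.007,-0.1],
    [-0.019,0.007,-0.2],
    [-0.019,0.007,-0.3],
    [-0.019,0.007,-0.368],
    [-0.019,0.007,-0.368],
    [-0.019,0.007,-0.368]
  ],
  "dr": [
    [0,0,-0.044],
    [0,0,-0.044],
    [0,0,-0.044],
    [0,0,-0.044],
    [0,0,-0.044],
    [0,0,-0.044],
    [0,0,-0.044],
    [0,0,-0.044]
  ],
  "jaw": [1,1,1,1,1,1,1,1]
}}

```text
time: 3.93
tool_pos: [0.5896, -0.1672, 0.0607]
tool_rot: [3.141, -0.002, 2.761]
contact_force: [0.6, -0.4, 1.7]
opening: 0.0919
grip_force: 0.0
```

{"name": "apply_moves", "arguments": {
  "delta_pos": [
    [0,0,0],
    [0,0,0],
    [0,0,0],
    [0,0,0],
    [0,0,0],
    [0,0,0],
    [0,0,0],
    [0,0,0]
  ],
  "dr": [
    [0,0,0],
    [0,0,0],
    [0,0,0],
    [0,0,0],
    [0,0,0],
    [0,0,0],
    [0,0,0],
    [0,0,0]
  ],
  "jaw": [0.5,0.4,0.3,0.2,0.2,0.2,0.2,0.2],
  "force": 50
}}

```text
time: 4.6
tool_pos: [0.5902, -0.1676, 0.0611]
tool_rot: [3.142, 0.0, 2.761]
contact_force: [-0.5, -0.4, 0.8]
opening: 0.0431
grip_force: 0.0
```

{"name": "apply_moves", "arguments": {
  "delta_pos": [
    [0,0,0],
    [0,0,0],
    [0,0,0],
    [0,0,0],
    [0,0,0],
    [0,0,0]
  ],
  "dr": [
    [0,0,0],
    [0,0,0],
    [0,0,0],
    [0,0,0],
    [0,0,0],
    [0,0,0]
  ],
  "jaw": [0,0,0,0,0,0],
  "force": 50
}}

```text
time: 5.1
tool_pos: [0.5902, -0.1675, 0.0609]
tool_rot: [3.141, -0.0, 2.761]
contact_force: [0.3, 0.6, -0.1]
opening: 0.0295
grip_force: 50.0
```

{"name": "apply_moves", "arguments": {
  "delta_pos": [
    [0,0,0.01],
    [0,0,0.02],
    [0,0,0.03],
    [0,0,0.04],
    [0,0,0.05],
    [0,0,0.06],
    [0,0,0.07],
    [0,0,0.08]
  ],
  "dr": [
    [0,0,0],
    [0,0,0],
    [0,0,0],
    [0,0,0],
    [0,0,0],
    [0,0,0],
    [0,0,0],
    [0,0,0]
  ],
  "jaw": [0,0,0,0,0,0,0,0]
}}

```text
time: 5.77
tool_pos: [0.5902, -0.1676, 0.0937]
tool_rot: [3.142, 0.0, 2.761]
contact_force: [-0.1, 0.4, -1.9]
opening: 0.0296
grip_force: 50.0
```

{"name": "apply_moves", "arguments": {
  "delta_pos": [
    [0,0,0.03],
    [0,0,0.06],
    [0,0,0.1],
    [0,0,0.14],
    [0,0,0.16],
    [0,0,0.16],
    [0,0,0.16]
  ],
  "dr": [
    [0,0,0],
    [0,0,0],
    [0,0,0],
    [0,0,0],
    [0,0,0],
    [0,0,0],
    [0,0,0]
  ],
  "jaw": [0,0,0,0,0,0,0]
}}

```text
time: 6.35
tool_pos: [0.5902, -0.1675, 0.157]
tool_rot: [3.141, 0.0, 2.761]
contact_force: [0.0, 0.8, -2.2]
opening: 0.0297
grip_force: 50.0
```

```bash
python3 - <<'E'
from h import *
import pickle
s=telemetry.observe();im,M=shot("wrist","w5");pickle.dump((M,s),open("w5.pkl","wb"));print(s["tool_pos"],s["contact_force"],s["torque"])
t,_=shot("scene","s5")
x=cv2.resize(t[140:270,120:320],None,fx=2.5,fy=2.5,interpolation=3)
y=cv2.resize(im[130:330,250:400],None,fx=1.625,fy=1.625,interpolation=3)
cv2.imwrite("pics/c5.png",np.hstack([x,y]))
E
```

```text
[ 0.59016506 -0.16751333  0.15698671] [ 0.01943886  0.84610688 -2.18317091] [-0.02193512 -0.07638467 -0.02338439]
```

View pics/c5.png

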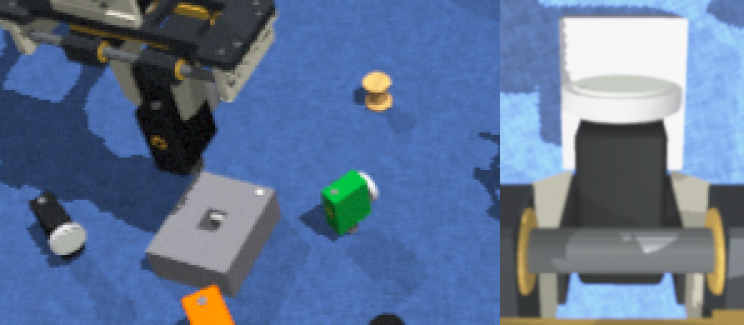

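```bash
python3 - <<'E'
from h import *
import pickle
M,s=pickle.load(open("w5.pkl","rb"));S=model(eyes.camera_model("scene"))
im=cv2.imread("pics/s5.png");hsv=cv2.cvtColor(im,40)[185:208,172:196]
m=(hsv[...,1]>120)&(hsv[...,2]>60)&(hsv[...,0]>8)&(hsv[...,0]<32);yy,xx=np.nonzero(m);print(len(xx),xx.mean()+172,yy.mean()+185,xx.min(),xx.max(),yy.min(),yy.max())
y=np.radians(-21.7);ex=np.array([np.cos(y),np.sin(y),0]);t=s["tool_pos"]
for dz in(0,-.003,-.006): print(dz,proj(S,t+ex*.028+[0,0,.0193+dz]),"top front edge px in w5",proj(M,t-ex*.028+[0,0,.0493+dz]))
# same check for original screw/top front edge, scene0: brass hole
im=cv2.imread("pics/scene0.png");hsv=cv2.cvtColor(im,40)[215:238,185:210]
m=(hsv[...,1]>120)&(hsv[...,2]>60)&(hsv[...,0]>8)&(hsv[...,0]<32);yy,xx=np.nonzero(m);print(len(xx),xx.mean()+185,yy.mean()+215,proj(S,np.array([.590,-.166,.08])+ex*.028))
E
```

```text
18 183.33333333333334 196.55555555555554 9 14 9 14
0 [183.36409415 196.89030532] top front edge px in w5 [324.74243699 210.83414623]
-0.003 [183.74139308 197.88914014] top front edge px in w5 [324.72368397 209.08437758]
-0.006 [184.11651068 198.88220025] top front edge px in w5 [324.70562876 207.39971984]
16 194.6875 226.0 [195.18587119 226.19362104]
```

{"name": "apply_moves", "arguments": {
  "delta_pos": [
    [-0.37,0.93,0],
    [-0.37,0.93,0],
    [-0.37,0.93,0],
    [-0.37,0.93,0],
    [-0.37,0.93,0],
    [-0.37,0.93,0],
    [-0.37,0.93,0],
    [-0.37,0.93,0]
  ],
  "dr": [
    [0,0,0.15],
    [0,0,0.15],
    [0,0,0.15],
    [0,0,0.15],
    [0,0,0.15],
    [0,0,0.15],
    [0,0,0.15],
    [0,0,0.15]
  ],
  "jaw": [0,0,0,0,0,0,0,0]
}}

```text
time: 7.12
tool_pos: [0.4653, 0.1436, 0.1562]
tool_rot: [-3.141, -0.001, 2.835]
contact_force: [0.3, 0.7, -1.8]
opening: 0.0293
grip_force: 50.0
```

{"name": "apply_moves", "arguments": {
  "delta_pos": [
    [-0.007,0.145,0],
    [-0.007,0.145,0],
    [-0.007,0.145,-0.05],
    [-0.007,0.145,-0.1],
    [-0.007,0.145,-0.15],
    [-0.007,0.145,-0.2],
    [-0.007,0.145,-0.2],
    [-0.007,0.145,-0.2]
  ],
  "dr": [
    [0,0,0],
    [0,0,0],
    [0,0,0],
    [0,0,0],
    [0,0,0],
    [0,0,0],
    [0,0,0],
    [0,0,0]
  ],
  "jaw": [0,0,0,0,0,0,0,0]
}}

```text
time: 7.78
tool_pos: [0.4631, 0.1999, 0.0759]
tool_rot: [-3.14, -0.003, 2.836]
contact_force: [-0.0, 0.4, -0.1]
opening: 0.0295
grip_force: 50.0
```

{"name": "apply_moves", "arguments": {
  "delta_pos": [
    [0,0,0],
    [0,0,0],
    [0,0,0]
  ],
  "dr": [
    [0,0,0],
    [0,0,0],
    [0,0,0]
  ],
  "jaw": [0,0,0]
}}

```text
time: 8.03
tool_pos: [0.4649, 0.2003, 0.0781]
tool_rot: [3.14, 0.002, 2.836]
contact_force: [0.0, 0.1, -1.2]
opening: 0.0296
grip_force: 50.0
```

```bash
python3 - <<'E'
from h import *
s=telemetry.observe();print(s)
w,M=shot("wrist","w6");sc,S=shot("scene","s6")
x=cv2.resize(sc[140:245,290:400],(440,420),interpolation=3)
y=cv2.resize(w[130:340,250:400],(300,420),interpolation=3)
cv2.imwrite("pics/c6.png",np.hstack([x,y]))
y=np.radians(-17.4);ex=np.array([np.cos(y),np.sin(y),0]);ey=np.array([-ex[1],ex[0],0]);t=s["tool_pos"]
h=np.array([.5188,.1855,.095]);d=h-t;print("along",d@ex-.028,"lat",d@ey,"z",d[2]-.0191)
E
```

```text
{'time': 8.0333, 'qpos': array([ 2.55208231e-01,  4.31958209e-01,  1.73605226e+00,  8.84139623e-05,
        9.71396753e-01, -1.00965845e+00]), 'qvel': array([-0.00042771,  0.00019511,  0.00646948, -0.00079235, -0.00174153,
        0.00111732]), 'joint_efforts': array([-3.34483535e-03, -4.40198708e+01, -2.05384183e+01,  1.49829593e-02,
        9.42516024e-02,  1.40658813e-04]), 'tool_pos': array([0.46493341, 0.20028378, 0.07810845]), 'tool_rot': array([3.14036778e+00, 1.81139046e-03, 2.83561210e+00]), 'contact_force': array([ 8.52977836e-04,  1.28523653e-01, -1.24584903e+00]), 'torque': array([-0.04275694, -0.02739831, -0.02955997]), 'grip_force': 49.95833694934845, 'opening': 0.029598510964581833}
along 0.027822622611314757 lat 0.002001027919314789 z -0.0022084504600567087
```

View pics/c6.png

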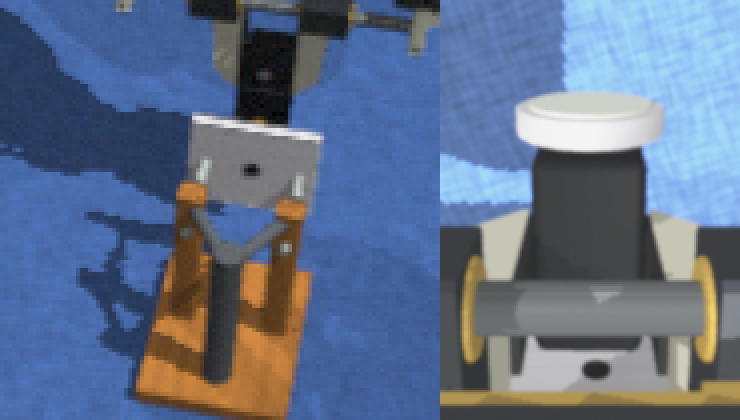

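```bash
python3 - <<'E'
from h import *
s=telemetry.observe();M=model(eyes.camera_model("wrist"),s);t=s["tool_pos"];print(t,s["tool_rot"])
g=cv2.imread("pics/w6.png");gr=cv2.cvtColor(g,6).astype(int)
sl=np.s_[308:321,318:338];w=np.clip(100-gr[sl],0,None);yy,xx=np.mgrid[sl];h=(w*xx).sum()/w.sum(),(w*yy).sum()/w.sum();print("hole px",h)
y=np.radians(-17.4);ex=np.array([np.cos(y),np.sin(y),0]);ey=np.array([-ex[1],ex[0],0])
H=onz(M,h,.095);print("hole",H,"lat",(H-t)@ey,"along",(H-t)@ex-.028)
hsv=cv2.cvtColor(g,40)
# lens outer ring: white extents per row
for r in range(180,200,3):
    c=np.nonzero(gr[r,285:365]>165)[0]+285; 
    if len(c): print("lens",r,c.min(),c.max())
for r in range(215,262,8):
    c=np.nonzero(gr[r,285:365]<60)[0]+285; print("box",r,c.min(),c.max())
# expected lens centre px for lat=0: ring front disc centre at TCP z+.0191
for lat in(0,.001): print(lat,proj(M,t-ex*.032+ey*lat+[0,0,.0191]),proj(M,t-ex*.028+ey*lat+[0,0,.0491]),proj(M,t+[0,0,.0491]+ey*lat))
E
```

```text
[0.4646712  0.20023376 0.07785406] [3.14064498e+00 1.38376552e-03 2.83566034e+00]
hole px (np.float64(327.7651376146789), np.float64(314.59885321100916))
hole [0.51824891 0.18541177 0.095     ] lat 0.0018781815041437264 along 0.027558399190177534
lens 180 293 364
lens 183 288 364
lens 186 288 364
lens 189 288 364
lens 192 288 364
lens 195 288 364
lens 198 289 364
box 215 297 351
box 223 297 351
box 231 297 351
box 239 295 353
box 247 293 354
box 255 291 356
0 [324.77609641 189.33815806] [325.04081931 210.88668707] [325.12293933 261.88235662]
0.001 [326.46727247 189.33344457] [327.04585847 210.88089456] [327.02989969 261.87638773]
```

```bash
python3 - <<'E'
import cv2,numpy as np
for n in("w5","w6"):
    g=cv2.cvtColor(cv2.imread(f"pics/{n}.png"),6).astype(float)
    for a,b in((212,222),(222,232)):
        c=g[a:b,285:365].mean(0);d=np.diff(c);l=d[:30].argmin()+285.5;r=d[45:].argmax()+330.5
        print(n,a,l,r,(l+r)/2+0)
    for r in(184,188,192):print(n,r,g[r,284:292].astype(int),g[r,356:368].astype(int))
E
```

```text
w5 212 295.5 352.5 324.0
w5 222 295.5 352.5 324.0
w5 184 [112 116 129 162 197 204 197 194] [190 191 191 190 190 207 233 237 209 186 183 181]
w5 188 [116 113 123 157 204 226 231 232] [199 196 192 189 189 202 225 227 197 177 177 177]
w5 192 [115 112 119 153 203 227 233 234] [198 193 191 188 189 206 227 226 197 179 178 181]
w6 212 295.5 352.5 324.0
w6 222 295.5 352.5 324.0
w6 184 [125 122 128 157 193 207 202 199] [194 195 196 195 190 184 182 186 191 194 194 199]
w6 188 [127 127 128 152 198 225 231 232] [201 197 194 191 188 183 184 187 188 188 187 187]
w6 192 [118 121 127 152 199 228 234 235] [199 195 192 188 184 179 178 181 184 188 191 191]
```

{"name": "apply_moves", "arguments": {
  "delta_pos": [
    [0.025,-0.005,-0.0055],
    [0.049,-0.01,-0.0055],
    [0.049,-0.01,-0.0055],
    [0.049,-0.01,-0.0055],
    [0.049,-0.01,-0.0055],
    [0.049,-0.01,-0.0055],
    [0.049,-0.01,-0.0055]
  ],
  "dr": [
    [0,0,0],
    [0,0,0],
    [0,0,0],
    [0,0,0],
    [0,0,0],
    [0,0,0],
    [0,0,0]
  ],
  "jaw": [0,0,0,0,0,0,0]
}}

```text
time: 8.72
tool_pos: [0.4835, 0.1962, 0.0747]
tool_rot: [-3.142, -0.0, 2.836]
contact_force: [-0.8, 0.0, -1.9]
opening: 0.0298
grip_force: 50.0
```

```bash
cat > st.py <<'E'
from h import *
s=telemetry.observe();t=s["tool_pos"]
y=np.radians(-17.4);ex=np.array([np.cos(y),np.sin(y),0]);ey=np.array([-ex[1],ex[0],0])
d=np.array([.5186,.1855,.095])-t;print(s["time"],t,s["tool_rot"],"along",d@ex-.028,"lat",d@ey,"z",d[2]-.0191)
F=s["contact_force"];print("F ex,ey,z",F@ex,F@ey,F[2],"torque",s["torque"])
E
python3 st.py
```

```text
8.7167 [0.48348546 0.1961831  0.07473486] [-3.14151639e+00 -3.49441893e-04  2.83590639e+00] along 0.008702389028572111 lat 0.0003064363661076179 z 0.0011651428282043533
F ex,ey,z -0.7160486641265548 -0.22438788056578898 -1.870390371850287 torque [ 0.01464228  0.02744952 -0.0310089 ]
```

{"name": "apply_moves", "arguments": {
  "delta_pos": [
    [0.01,-0.003,0.002],
    [0.02,-0.006,0.002],
    [0.03,-0.009,0.002],
    [0.038,-0.011,0.002],
    [0.038,-0.011,0.002],
    [0.038,-0.011,0.002],
    [0.038,-0.011,0.002],
    [0.038,-0.011,0.002]
  ],
  "dr": [
    [0,0,0],
    [0,0,0],
    [0,0,0],
    [0,0,0],
    [0,0,0],
    [0,0,0],
    [0,0,0],
    [0,0,0]
  ],
  "jaw": [0,0,0,0,0,0,0,0]
}}

```text
time: 9.38
tool_pos: [0.4984, 0.1918, 0.0755]
tool_rot: [-3.141, -0.001, 2.836]
contact_force: [-4.1, 0.8, 0.6]
opening: 0.0296
grip_force: 50.0
```

```bash
python3 st.py; python3 - <<'E'
from h import *
shot("scene","s7")
E
python3 st.py
```

```text
9.3833 [0.49836969 0.19182574 0.07545791] [-3.14130563e+00 -9.55260554e-04  2.83590987e+00] along -0.0068037707417294355 lat 1.3405782987882374e-05 z 0.00044209040302240626
F ex,ey,z -4.183470065728168 -0.4446883112493867 0.5912778232173921 torque [ 0.24788986  0.77131972 -0.02514384]
9.4333 [0.49844834 0.19184475 0.07549208] [-3.14137267e+00 -7.61446299e-04  2.83599361e+00] along -0.006873135044330337 lat -2.8247579716362472e-05 z 0.00040791835532134196
F ex,ey,z -5.138363455395605 -0.9317237301139403 -0.32316443676541173 torque [0.17741249 0.80818166 0.05304935]
```

{"name": "apply_moves", "arguments": {
  "delta_pos": [
    [0.004,-0.0012,0.0005],
    [0.008,-0.0025,0.0005],
    [0.012,-0.0037,0.0005],
    [0.014,-0.0043,0.0005],
    [0.014,-0.0043,0.0005],
    [0.014,-0.0043,0.0005],
    [0.014,-0.0043,0.0005],
    [0.014,-0.0043,0.0005]
  ],
  "dr": [
    [0,0,0],
    [0,0,0],
    [0,0,0],
    [0,0,0],
    [0,0,0],
    [0,0,0],
    [0,0,0],
    [0,0,0]
  ],
  "jaw": [0,0,0,0,0,0,0,0]
}}

```text
time: 10.1
tool_pos: [0.5029, 0.1904, 0.0755]
tool_rot: [-3.141, -0.003, 2.836]
contact_force: [-8.0, 3.4, 1.5]
opening: 0.0299
grip_force: 50.0
```

```bash
python3 st.py; python3 - <<'E'
from h import *
w,M=shot("wrist","w8");sc,S=shot("scene","s8")
x=cv2.resize(sc[140:245,290:400],(440,420),interpolation=3)
y=cv2.resize(w[130:340,250:400],(300,420),interpolation=3)
cv2.imwrite("pics/c8.png",np.hstack([x,y]))
E
for i in 1 2 3 4 ; do python3 -c "
from h import *
eyes.read_camera('top')"; python3 st.py|grep -o 'F.*'; done
```

```text
10.1 [0.50290904 0.19038135 0.07546693] [-3.14086714e+00 -3.10967117e-03  2.83598411e+00] along -0.011567330243956033 lat 3.425124231364872e-05 z 0.00043307246413425843
F ex,ey,z -8.68964632558111 0.8356058660616463 1.469299557597854 torque [0.43216116 1.35937376 0.03747733]
F ex,ey,z -9.216737283912918 0.7870715813693109 1.4869211208339739 torque [0.48898875 1.37039401 0.09450813]
F ex,ey,z -8.43992347969468 0.45364966921525623 1.0134564476135335 torque [0.49767295 1.35583351 0.00676877]
F ex,ey,z -9.127780461038972 0.3226536728454632 0.8287349181123963 torque [0.46691527 1.31043802 0.11068863]
F ex,ey,z -8.20354247462427 0.19993165390489062 2.167858469327531 torque [0.53578797 1.38531155 0.03317246]
```

View pics/c8.png

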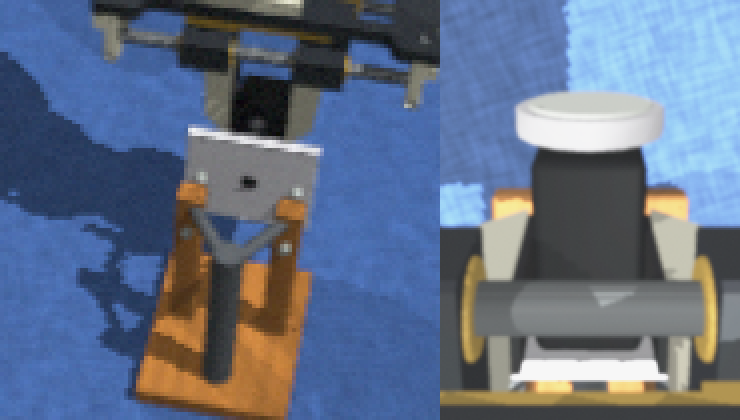

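{"name": "apply_moves", "arguments": {
  "delta_pos": [
    [0.0015,-0.0004,0.0005],
    [0.003,-0.0009,0.001],
    [0.003,-0.0009,0.001],
    [0.003,-0.0009,0.001],
    [0.003,-0.0009,0.001],
    [0.003,-0.0009,0.001],
    [0.003,-0.0009,0.001],
    [0.003,-0.0009,0.001]
  ],
  "dr": [
    [0,0,0],
    [0,0,0],
    [0,0,0],
    [0,0,0],
    [0,0,0],
    [0,0,0],
    [0,0,0],
    [0,0,0]
  ],
  "jaw": [0,0,0,0,0,0,0,0]
}}

```text
time: 11.07
tool_pos: [0.5036, 0.1901, 0.0755]
tool_rot: [-3.141, -0.004, 2.836]
contact_force: [-8.6, 3.0, 0.3]
opening: 0.0293
grip_force: 50.0
```

```bash
for i in 1 2 3 4 5; do python3 st.py; python3 -c "
from h import *
eyes.read_camera('top')"; done; python3 - <<'E'
from h import *
import glob
sc,S=shot("scene","s9")
c=sc[175:200,340:365]
print(cv2.cvtColor(c,40)[7:16,6:20,1]); print(cv2.cvtColor(c,6)[7:16,6:20])
cv2.imwrite("pics/c9.png",cv2.resize(sc[165:205,330:380],(750,600),interpolation=3))
E
```

```text
11.0667 [0.50364662 0.19012229 0.07551058] [-3.1406     -0.00413638  2.83602809] along -0.01234863254620295 lat 6.089553118811152e-05 z 0.00038942302872153195
F ex,ey,z -9.12866406226245 0.32942533008691455 0.2826669091626212 torque [0.62552911 1.39968449 0.09714023]
11.1167 [0.50365623 0.1901348  0.07551913] [-3.1406447  -0.00414703  2.83593189] along -0.012354059918574935 lat 4.6082046531220687e-05 z 0.0003808707450729601
F ex,ey,z -9.053968169618274 0.023403182366387616 -0.310974061010179 torque [ 6.44682447e-01  1.39488727e+00 -7.02152039e-04]
11.1667 [0.50367452 0.19012393 0.07551023] [-3.14062979 -0.00410619  2.83600123] along -0.012374761748769472 lat 5.099000809512938e-05 z 0.00038976860623806536
F ex,ey,z -9.164364639046285 0.4395316478465394 -0.09786298387354767 torque [0.61657783 1.34533721 0.07837379]
11.2167 [0.50367558 0.19013605 0.07551322] [-3.1406454  -0.00410945  2.83596063] along -0.012372145811848013 lat 3.910747163544192e-05 z 0.00038677830751533
F ex,ey,z -9.271653548220108 0.7934689853284006 0.03604679874947328 torque [0.68179422 1.42600897 0.0240688 ]
11.2667 
[... 497 characters left out ...]
7 12 16 22  6 16  8  6  6  6  8]
 [ 6  4  8  8 11  9 13  8  6  6  8  8 10  6]
 [10 12  4 12  6  6 10  4  6 10 12  8  8  4]
 [ 6 10 12 12  4 10  6 10  6  6  6  8  6 74]]
[[124 125 121 123 123 122 122 125 122 122 124 124 123 124]
 [125 123 121 121 123 116 119 123 125 127 123 126 125 123]
 [123 120 121 119 103  78  82 108 120 125 125 124 125 126]
 [120 122 121 108  65  23  16  51 106 122 124 124 124 125]
 [119 121 119 108  74  30  27  32 100 126 122 122 128 123]
 [124 124 110 115 106  75  66  80 107 123 122 125 123 125]
 [124 125 123 121 111 104 114 124 121 124 124 124 125 123]
 [123 121 123 123 124 120 123 126 123 123 125 126 127 122]
 [123 121 121 124 124 123 124 120 123 125 126 126 123 107]]
```

View pics/c9.png

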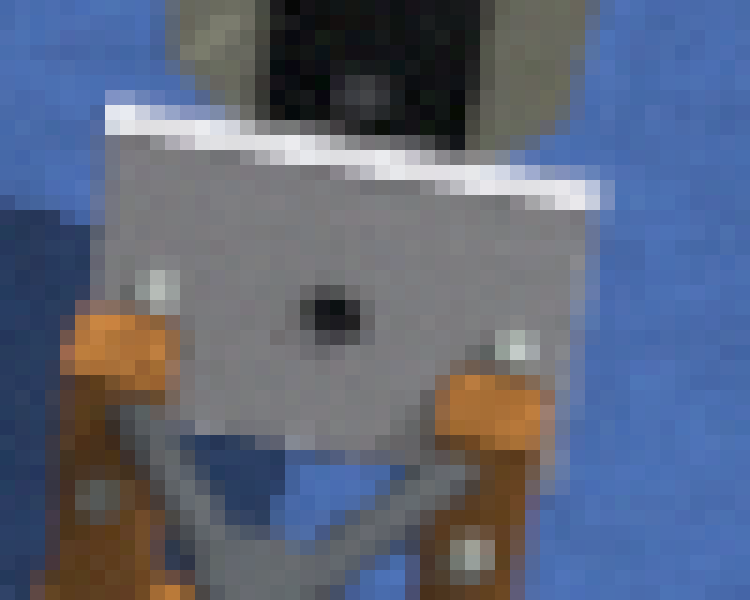

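{"name": "apply_moves", "arguments": {
  "delta_pos": [
    [0.001,-0.0003,0.001],
    [0.001,-0.0003,0.001],
    [0.001,-0.0003,0.001],
    [0.001,-0.0003,0.001],
    [0.001,-0.0003,0.001],
    [0.001,-0.0003,0.001]
  ],
  "dr": [
    [0,0,0],
    [0,0,0],
    [0,0,0],
    [0,0,0],
    [0,0,0],
    [0,0,0]
  ],
  "jaw": [0,0,0,0,0,0]
}}

```text
time: 11.87
tool_pos: [0.5038, 0.1901, 0.0756]
tool_rot: [-3.14, -0.005, 2.836]
contact_force: [-8.6, 3.7, -1.8]
opening: 0.0297
grip_force: 50.0
```

```bash
python3 st.py; python3 -c "
from cell import job
print(job.hand_in())"
```

```text
11.8667 [0.50376324 0.19005836 0.07557145] [-3.14040773 -0.00486433  2.83597495] along -0.012479025489466332 lat 8.702312350007433e-05 z 0.0003285450574815399
F ex,ey,z -9.299880986600126 1.0006838177548218 -1.7589113108540484 torque [0.70696513 1.42690978 0.06490631]
the job is handed in; nothing more can be done
None
```

Handed in at 11.9 s: the light unit is out of the dock, gripped clear of the table and held against the sprung plate, pushing it back about 12.5 mm (wrist force about 9.3 N, end stop at 22 mm); by my measurements the holes line up to within about 1 mm, though I could not see through the plate's hole to confirm it.

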